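# Let a jam jar out of the counter dispenser

## Robot

A 6-joint arm with a two-finger parallel gripper is mounted at the origin on a cart in front of the work surface, level with it; the furniture and walls round the work are solid. World frame = base frame: x ahead of the robot, y to its left, z up, the work surface at z = 0. Lengths are in m, angles in rad, forces in N, time in s.
With the tool pointing down it reaches from about 0.375 to 0.9 m from the base axis. Payload 3.1 kg.
Tool frame: the origin (TCP) lies midway between the tips of the shut fingers; the grasp point (between the pads) lies 19 mm behind it; x points along the fingers, z is the direction in which the jaws open and shut, and the axes are right-handed (so a half turn about x gives the same grasp; the last joint's range is limited). The gripper opens to 85 mm and grips with 20 to 120 N. Pads are 22 mm wide; open, the fingers measure 114 mm over their backs; the gripper's body (76 mm by 85 mm) begins 54 mm behind the grasp point. The pads swing forward as they close: fully open they stand 13 mm farther back than shut.
Start: joints at [-1.321, 0.527, 1.433, -0, 1.181, -0.178], TCP at [0.259, -0.569, 0.231] pointing down, gripper open.
Joint ranges: [-3.08, 3.08], [-0.75, 2.2], [0.22, 2.44], [-1.43, 4.57], [0, 2.65], [-2.85, 2.85]. Speed limits (rad/s): [2.79, 2.79, 3.14, 3.14, 3.14, 3.14].

## Interface

Orientations are given as a unit quaternion [x, y, z, w].
In Python, from station import status, snapshot, camera_params, ticket gives the robot as it stands.
- The arm moves only by the tool arm_command, never from a script. Its argument "series" is a list that holds one entry, the list of rows, each a list of 4 numbers: the shift along the tool's x, y, z in mm, then the turn about the tool's x in rad. A call has 1 to 10 rows; each row shifts and turns the commanded pose from where the row before left it, along the tool's axes as they then stand; what a row does not reach is not made up. A row lasts 1/10 s, in which the tool goes at most 50 mm and 8.59 degrees, less where a joint would pass 70% of its speed; a pose out of reach is approached as far as the arm can. A call is refused whole if a number of a shift passes 50 or a number of a turn 0.15, either way. A call with a gripper value outside its range is refused whole. "jaw" is the opening in per cent of the stroke, from 0 (shut) to 100 (fully open), set as the call begins (left out, the last holds). The fingers move at their own pace and stop on an object; "force" is the grip in N (left out, the last holds). Time passes only in rows, so rows that do not move let the fingers close. It gives the time, the measured TCP pose, the force and the opening at its end, in the units of the state.
- status.sense(): the state, without advancing time (a new reading comes with each control period).
- snapshot(name): name is "side" or "top" or "wrist"; returns the picture (480x640x3 uint8, red, green, blue); there is no depth.
- camera_params(name): a dict with "fovy" (degrees; the focal length in pixels is half the picture's height over the tangent of half this angle, whatever the lens; pixels are square), "cx", "cy" (the principal point, pixels), "k1" (the pictures are not rectified: a ray, as slopes to the right and down, at radius r is drawn at 1 + k1 r^2 times it, then the intrinsics apply), "extrinsics" (4x4, takes a point from camera to world coordinates); the wrist camera has in their place "mount" (4x4, takes a point from camera to tool coordinates, whose origin is the TCP and whose axes are the tool frame's). Camera axes: x right, y down, z forward; pixel columns grow to the right and rows downward; lengths in m; the calibration is good to about 2 mm. A picture is of the moment at which its call begins: read the wrist's pose just before it. camera_params takes no time and is no camera call.
- ticket.sign_off(): hands the job in, once; it reports no verdict.
The state is a dict: "t": time; "q": joint angles; "qd": joint speeds; "tau": joint torques, N m; "tcp_pos": TCP position; "tool_rot": TCP orientation; "force": force on the tool from outside, world axes, zero at the start; "ft_torque": the same for the moment, N m; "finger_gap": opening from 0.0 (shut) to 1.0 (fully open).
Only numpy, scipy, OpenCV 4.12 (cv2) and the standard library are available. Lean on these libraries where they do the work, as an engineer would, in place of code of your own. Each camera call takes 0.05 s, during which the arm holds its last target. There are 200 camera calls.

## Task

Let the jam jar out of the two-lane dispenser: with the fingertips, press the front pad of the rocking lever beside the jar's lane right down so that its gate lifts, keep it down until the jar has rolled down and come to rest against the front lip, then let the lever come back up so the gate shuts, and move clear. Leave the lane with the metal tin shut, touch neither the jar, the tin nor the gates, grasp nothing, and leave the things around as they are.

Things in the scene. Friction and masses are not known exactly. Their poses are not given: they have to be found in the camera images.
- dispenser: Fixed light-wood dispenser, 222 mm deep (x), 212 wide (y), 295 over the lever brackets; two lanes slope 12 degrees down to the front. Origin: under its centre, on the counter; x to its closed back, y to its left, front roughly at the robot. Lane centre lines y = +51 (left) and -51 mm (right), 20 mm high rails beside them. Gates at x = 0; a jar or tin waits centred near x = +33 mm.
- lip (a point): Middle of the top edge of the dispenser's front lip (8 mm thick board, inner face 130 mm in front of the dispenser's centre, top 40 mm above the counter). A jar let out rests against it, centred near x = -100 mm of the dispenser.
- pad_left (a point): Centre of the upper face of the left lever's press pad (40 x 30 mm, black rubber on steel). The lever runs front to back outside the left lane (y = +119 mm), pivot 110 mm in front of the dispenser's centre and 71 mm up; the pad is its front end, 86 mm before the pivot, the gate its back end. Pad face 84 mm above the counter at rest, about 43 mm at full press, clear counter below.
- pad_right (a point): The same on the right lever, outside the right lane (y = -119 mm).
- lever_left (a joint): Left lever's angle in rad: 0 at rest (gate shut), grows as the pad is pressed, stop at 0.48. The gate clears a jar from about 0.35. A spring brings it back up when it is let go; about 2 N on the pad starts it moving and about 5 N holds it at the stop.
- lever_right (a joint): Right lever's angle, likewise.
- gate_left (a point): Middle of the lower edge of the left lane's gate: an upright steel plate 114 mm wide, 30 mm high, 4 mm thick, on the back end of the left lever, standing across the lane 64 to 94 mm above the counter when shut. Rises with the lever. Not to be touched.
- gate_right (a point): Right lane's gate, likewise, on the right lever.
- jar_center (a point): Centre of the jam jar: glass with red filling and a yellow lid, 62 mm across, 85 mm long, about 0.35 kg, lying on its side across one of the two lanes (which one varies) behind the gate. It takes half a second to a second to roll to the lip once its gate is up.
- tin_center (a point): Centre of the plain metal tin, 60 mm across, 85 mm long, about 0.3 kg, lying likewise in the other lane. It stays there.
- tongs: Steel bread tongs, 222 x 45 x 18 mm, lying loose on the counter to the left; origin under the centre, x along them. A bystander.
- card_reader: White card reader, 68 x 68 x 14 mm, loose on the counter, near right; origin under the centre. A bystander.
- coin_tray: Dark ribbed coin tray, 115 x 170 x 17 mm, loose on the counter, near left; origin under the centre. A bystander.
Not all that is in view belongs to the job. Leave any brown or pink look-alike of the part that bears tin_center alone.

How it is judged:
By the outcome, as a careful person would: the job done as asked, in the order asked, and still so for the second after the job is handed in, with the robot touching nothing.
It also fails if it takes over 29 s, if anything falls off the work surface, if the arm or the gripper's body presses on something with over 40 N, if the wrist force passes 120 N, or if a joint passes its speed limit or range.

## Working session

There is one attempt and no reset: what is moved stays moved. The work goes in short steps, Python scripts to look and compute and a tool call to move; the robot and the scene stay as the last step left them, time stands still between calls to the robot, and variables do not carry over. Pictures are saved under pics/ and viewed, about 8 in all and at most 12, crops included, and the job is handed in when it is done.

Besides the shell and the picture viewer there is one more tool, called after "Emit:" as a command line: name --argument value ..., lists and objects as JSON in quotes. arm_command: Moves the arm, as the interface text tells. Its arguments: {"type":"object","properties":{"series":{"type":"array"},"jaw":{"type":"number"},"force":{"type":"number"}},"required":["series"]}

```bash
mkdir -p pics; python3 - <<'E'
from station import status, snapshot, camera_params
import cv2
s=status.sense(); print(s['t'],s['tcp_pos'],s['tool_rot'],s['force'])
for n in('top','side'):
    cv2.imwrite(f'pics/{n}0.png',snapshot(n)[:,:,::-1]); print(n,camera_params(n))
print(camera_params('wrist'))
E
```

```text
0.0 [ 0.25914431 -0.56793431  0.23032098] [ 0.38301669  0.59531299 -0.381929    0.59416403] [-0.62229199  1.02983554  0.11105346]
top {'fovy': 48.99385128016191, 'cx': 315.6856066698669, 'cy': 244.6306097356826, 'k1': -0.07624402215487698, 'extrinsics': array([[ 0.01740946, -0.97666098,  0.21407998,  0.32520562],
       [-0.99982883, -0.01566439,  0.00984531, -0.00888595],
       [-0.00626209, -0.21421474, -0.97676652,  1.49668027],
       [ 0.        ,  0.        ,  0.        ,  1.        ]])}
side {'fovy': 49.73462401944617, 'cx': 325.1504580944719, 'cy': 234.58873946063335, 'k1': -0.037380435384644514, 'extrinsics': array([[-0.95513796, -0.1482459 ,  0.25638764,  0.29280976],
       [-0.29615735,  0.48252186, -0.82429575,  1.1430861 ],
       [-0.00151418, -0.86324724, -0.50477906,  0.7767714 ],
       [ 0.        ,  0.        ,  0.        ,  1.        ]])}
{'fovy': 61.52821172732584, 'cx': 319.916629004027, 'cy': 242.96681868056004, 'k1': -0.05219378430881626, 'mount': array([[-3.64608589e-04, -3.09089799e-01,  9.51032788e-01,
        -1.42066966e-01],
       [-9.57669963e-04, -9.51032307e-01, -3.09090010e-01,
         7.83827966e-02],
       [ 9.99999475e-01, -1.02347241e-03,  5.07485304e-05,
        -1.29562190e-03],
       [ 0.00000000e+00,  0.00000000e+00,  0.00000000e+00,
         1.00000000e+00]])}
```

View pics/top0.png

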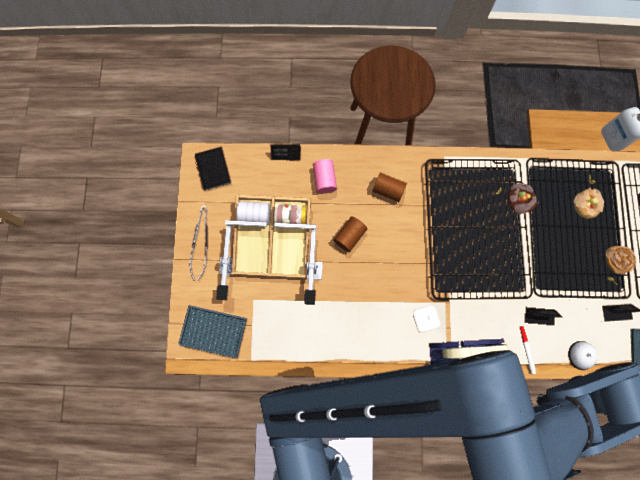

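View pics/side0.png

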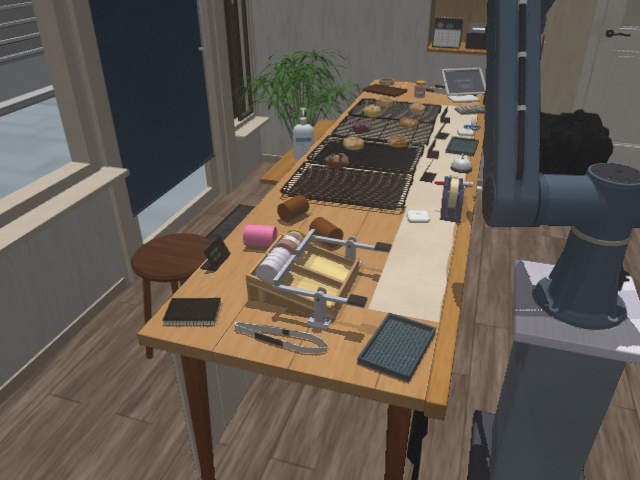

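Top view: the dispenser is around (270,240). The left pad is at (222,292), the right pad at (310,296). The left lane's item at (253,211) looks silvery, the right lane's item at (291,213) has red and yellow. Possible mix-ups are the tin (253,211), the pink cylinder (325,176), the brown cylinders (389,187) and (350,234), and the two pads. I'll check this in one close crop.

```bash
python3 - <<'E'
import cv2,numpy as np
a=cv2.imread('pics/top0.png')[185:310,205:335]; a=cv2.resize(a,None,fx=4.5,fy=4.5,interpolation=cv2.INTER_CUBIC)
cv2.imwrite('pics/c1.png',a)
E
cat > h.py <<'E'
import numpy as np,cv2
from station import camera_params
def K(p):
    f=240/np.tan(np.radians(p['fovy'])/2); return f
def ray(p,u,v,T):
    f=K(p); d=np.array([(u-p['cx'])/f,(v-p['cy'])/f]); s=d.copy()
    for _ in range(20): s=d/(1+p['k1']*(s@s))
    return T[:3,3],T[:3,:3]@np.array([*s,1])
def at_z(p,u,v,z,T):
    o,d=ray(p,u,v,T); return o+d*(z-o[2])/d[2]
def proj(p,X,T):
    c=np.linalg.inv(T)@np.array([*X,1]); s=c[:2]/c[2]; s=s*(1+p['k1']*(s@s)); return s*K(p)+[p['cx'],p['cy']]
E
```

```text
(no output)
```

View pics/c1.png

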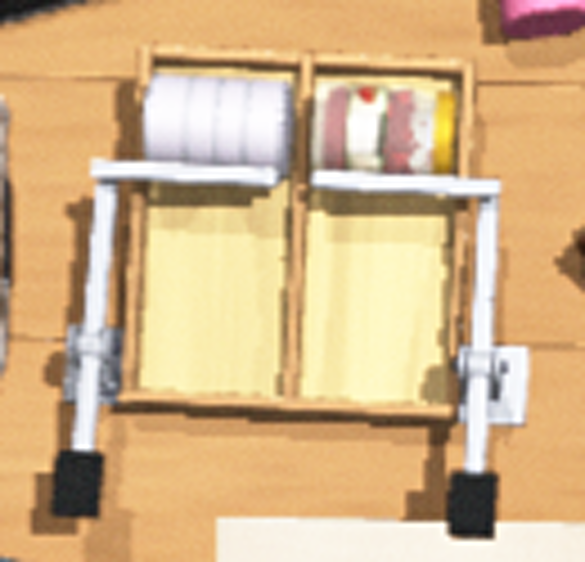

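The jar (red filling, yellow lid) is in the right lane at crop (385,130). The plain tin is in the left lane. The right pad is at crop (472,503), which is image (309.9,296.8), and the left pad is at (222.1,292.3). Next I'll compute positions.

```bash
python3 - <<'E'
from h import *
from station import status
p=camera_params('top');T=p['extrinsics']
c=lambda x,y:(x/4.5+205-.4,y/4.5+185-.4)
R=at_z(p,*c(472,503),.084,T);L=at_z(p,*c(77,483),.084,T)
print('R',R,'L',L,np.linalg.norm(R-L))
# gate ends rear corners of lever
g1=at_z(p,*c(497,185),.094,T);g2=at_z(p,*c(94,168),.094,T);print(g1,g2)
d=(L-R)[:2];yaw=np.arctan2(-d[0],d[1]);print('yaw of disp',yaw)
from scipy.spatial.transform import Rotation as Ro
s=status.sense();print(Ro.from_quat(s['tool_rot']).as_matrix())
E
```

```text
R [0.49206407 0.01954025 0.084     ] L [0.49982367 0.25715371 0.084     ] 0.2377401282658056
[0.68583187 0.00794113 0.094     ] [0.69281311 0.25548376 0.094     ]
yaw of disp -0.03264479677404953
[[-4.92578867e-04  9.09875449e-01  4.14881217e-01]
 [ 1.95017893e-03  4.14881353e-01 -9.09873431e-01]
 [-9.99997977e-01  3.60908185e-04 -1.97878172e-03]]
```

Pad spacing comes out at 238 mm, which matches the spec. The target is the right pad at (0.492, 0.020, 0.084). I'll shut the jaws, align the tool with the world axes and go above the pad.

Emit:
arm_command --series '[[[-7,0,0,0.143],[-7,0,0,0.143],[-7,0,0,0.142],[0,16,-42,0],[0,16,-42,0],[0,16,-42,0],[0,16,-42,0],[0,16,-42,0],[0,16,-42,0],[0,16,-42,0]]]' --jaw 0

```text
t: 1.1
tcp_pos: [0.3715, -0.2728, 0.2521]
tool_rot: [0.5, 0.5, -0.5, 0.5]
force: [2.0, 0.7, -0.1]
finger_gap: 0.005
```

Emit:
arm_command --series '[[[0,17,-42,0],[0,17,-42,0],[0,17,-42,0],[0,17,-42,0],[0,17,-42,0],[0,17,-42,0],[0,10,-20,0],[0,0,0,0],[0,0,0,0]]]'

```text
t: 2.0
tcp_pos: [0.483, -0.0025, 0.252]
tool_rot: [0.499, 0.501, -0.5, 0.5]
force: [-0.2, -0.5, 0.2]
finger_gap: -0.001
```

Emit:
arm_command --series '[[[30,9,-22,0],[30,0,0,0],[30,0,0,0],[0,0,0,0],[0,0,0,0]]]'

```text
t: 2.5
tcp_pos: [0.4921, 0.0182, 0.1623]
tool_rot: [-0.5, -0.5, 0.501, -0.499]
force: [1.4, -0.6, -0.0]
finger_gap: -0.001
```

```bash
python3 - <<'E'
from h import *
from station import status,snapshot
from scipy.spatial.transform import Rotation as Ro
s=status.sense(); im=snapshot('wrist')[:,:,::-1].copy(); t=snapshot('side')[:,:,::-1].copy()
print(s['t'],s['tcp_pos'])
W=np.eye(4);W[:3,:3]=Ro.from_quat(s['tool_rot']).as_matrix();W[:3,3]=s['tcp_pos']
p=camera_params('wrist');T=W@p['mount'];np.save('T1.npy',T)
cv2.imwrite('pics/w1.png',im)
ps=camera_params('side')
print('pad pred wrist',proj(p,[.492,.0195,.084],T),'tcp',proj(p,s['tcp_pos'],T),'side pad',proj(ps,[.492,.0195,.084],ps['extrinsics']))
cv2.imwrite('pics/s1.png',cv2.resize(t[200:330,230:430],None,fx=4,fy=4,interpolation=cv2.INTER_CUBIC))
E
```

```text
2.5 [0.492088   0.01820972 0.16233757]
pad pred wrist [319.10018336 253.31003598] tcp [322.03558268 319.3473985 ] side pad [381.1438238  244.86625845]
```

View pics/w1.png

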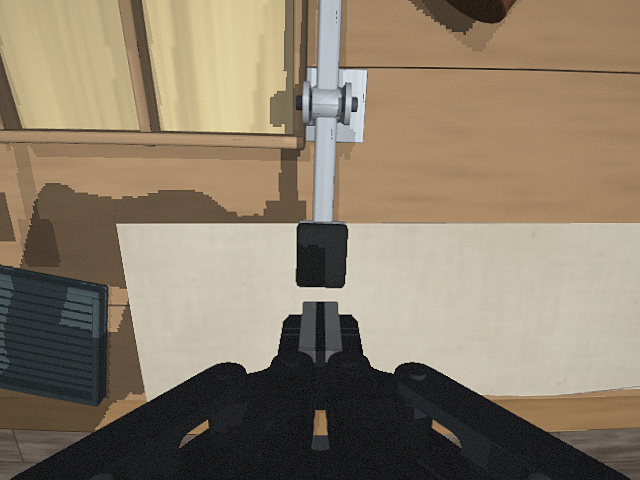

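View pics/s1.png

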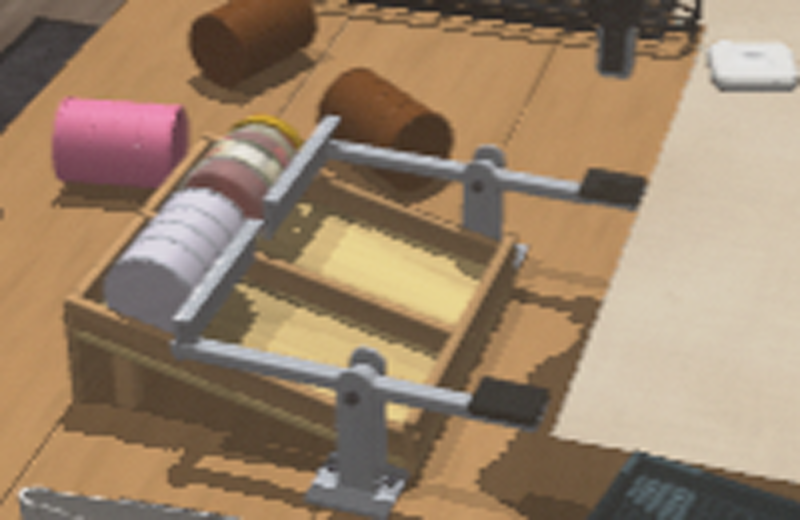

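The wrist view shows the pad centre at (322,255) against a prediction of (319,253), so it agrees within 2 mm and the tip is above the pad. Side view confirms the jar lies behind the right gate. Now pressing.

Emit:
arm_command --series '[[[25,0,0,0],[25,0,0,0],[18,0,0,0],[10,0,0,0],[10,0,0,0],[10,0,0,0],[8,0,0,0],[6,0,0,0],[0,0,0,0]]]'

```text
t: 3.5
tcp_pos: [0.4942, 0.019, 0.0502]
tool_rot: [0.501, 0.499, -0.499, 0.501]
force: [1.2, -0.3, 4.8]
finger_gap: 0.004
```

Emit:
arm_command --series '[[[2,0,0,0],[2,0,0,0],[0,0,0,0]]]'

```text
t: 3.8
tcp_pos: [0.4941, 0.0191, 0.0469]
tool_rot: [0.501, 0.499, -0.499, 0.501]
force: [0.7, -1.0, 5.2]
finger_gap: -0.001
```

Emit:
arm_command --series '[[[2,0,0,0],[0,0,0,0]]]'

```text
t: 4.0
tcp_pos: [0.4943, 0.0191, 0.0461]
tool_rot: [0.501, 0.499, -0.499, 0.501]
force: [-0.9, -0.7, 15.9]
finger_gap: -0.002
```

Emit:
arm_command --series '[[[2,0,0,0],[0,0,0,0]]]'

```text
t: 4.2
tcp_pos: [0.4946, 0.0191, 0.0454]
tool_rot: [0.501, 0.498, -0.499, 0.502]
force: [-3.3, -0.2, 27.7]
finger_gap: -0.002
```

At the stop: the force rises steeply while the height hardly changes. I'll hold 1.2 s, backing off 1 mm, then look.

Emit:
arm_command --series '[[[-1,0,0,0],[0,0,0,0],[0,0,0,0],[0,0,0,0],[0,0,0,0],[0,0,0,0],[0,0,0,0],[0,0,0,0],[0,0,0,0],[0,0,0,0]]]'

```text
t: 5.2
tcp_pos: [0.4944, 0.0191, 0.0458]
tool_rot: [0.501, 0.498, -0.499, 0.502]
force: [-1.8, -0.1, 20.9]
finger_gap: -0.0
```

```bash
cat > look.py <<'E'
import sys,cv2,numpy as np
from station import snapshot,status
n=sys.argv[1]
a=cv2.resize(snapshot('side')[200:330,230:430,::-1],(560,364),interpolation=cv2.INTER_CUBIC)
w=cv2.resize(snapshot('top')[185:310,205:335,::-1],(240,231),interpolation=cv2.INTER_CUBIC)
w=np.vstack([w,np.zeros((133,240,3),np.uint8)])
cv2.imwrite(f'pics/{n}.png',np.hstack([a,w])); s=status.sense();print(s['t'],s['tcp_pos'],s['force'])
E
python3 look.py l1
```

```text
5.3 [0.49443546 0.01908317 0.04582445] [-2.14728962  0.21621615 21.30679962]
```

View pics/l1.png

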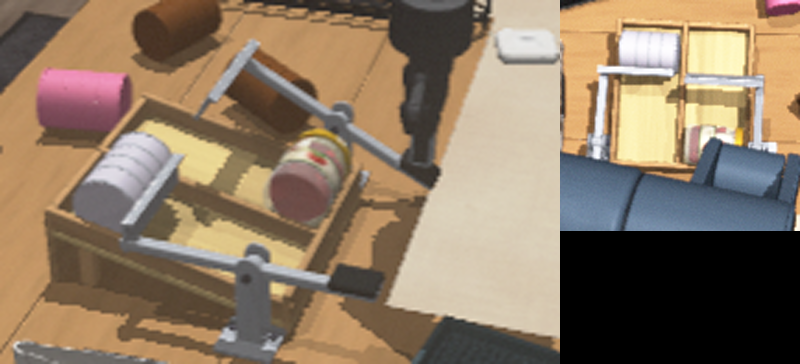

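The right gate is up (about (235,75) in the side crop) and the jar is against the lip at about (310,175). The tin is still behind its gate. I'll hold for another 0.8 s, then rise at a moderate pace.

Emit:
arm_command --series '[[[0,0,0,0],[0,0,0,0],[0,0,0,0],[0,0,0,0],[0,0,0,0],[0,0,0,0],[0,0,0,0],[0,0,0,0]]]'

```text
t: 6.1
tcp_pos: [0.4945, 0.0191, 0.0458]
tool_rot: [0.501, 0.498, -0.499, 0.502]
force: [-1.9, -0.2, 20.6]
finger_gap: -0.002
```

Emit:
arm_command --series '[[[-4,0,0,0],[-6,0,0,0],[-6,0,0,0],[-6,0,0,0],[-6,0,0,0],[-6,0,0,0],[-6,0,0,0],[-10,0,0,0],[-20,0,0,0],[-25,0,0,0]]]'

```text
t: 7.1
tcp_pos: [0.4931, 0.0194, 0.1388]
tool_rot: [0.5, 0.5, -0.5, 0.5]
force: [1.6, 0.2, -0.0]
finger_gap: 0.001
```

Emit:
arm_command --series '[[[-40,0,0,0],[-40,0,0,0],[0,0,40,0],[0,0,40,0],[0,0,40,0],[0,0,40,0],[0,0,40,0],[0,0,0,0],[0,0,0,0],[0,0,0,0]]]'

```text
t: 8.1
tcp_pos: [0.4924, -0.1799, 0.2184]
tool_rot: [0.5, 0.5, -0.5, 0.5]
force: [-0.6, 0.2, 0.7]
finger_gap: 0.001
```

```bash
python3 look.py l2
```

```text
8.2 [ 0.49238375 -0.17934717  0.21840768] [0.31625051 0.03156607 0.21982052]
```

View pics/l2.png

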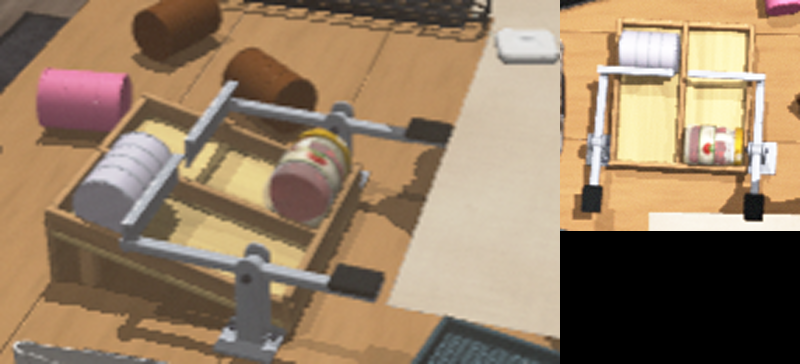

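The right gate is shut again (side crop (212,120)) and its pad is back up at (428,130). The jar rests at the lip at (310,175), and the tin and left lever haven't changed. The arm is clear, with no force on it.

```bash
python3 -c "
from station import ticket; print(ticket.sign_off())"
```

```text
the job is handed in; nothing more can be done
None
```

The jam jar is out of the right lane and at rest against the front lip, and I handed the job in at about 8.2 s of the 29 s limit.

- **Press:** With the fingers shut, I pressed the right lever's pad to its stop. The force rose from 5 N to about 28 N there, with almost no further travel. I held it for about 2 s while the jar rolled down, then eased the lever up and moved clear.
- **Last check (side and top pictures):** The right gate is shut, its pad is back up, and the jar is at the lip. The tin is still behind its shut gate. The wrist force is near zero, and nothing I could see in those pictures had moved. They were close crops of the dispenser, so most of the tongs and coin tray was out of view.
- **Failed or disagreeing checks:** None failed. The pad position from the top and wrist cameras differed by less than 2 mm.

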